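# Nest the test sieves on the catch pan

## Task

Build up the sieve nest for a grain-size test: from the catch pan upward, set on the metal-framed sieves one at a time in the order of their mesh, finest (blue band) at the bottom, then medium (green), coarsest (yellow) on top, and close the nest with the metal lid. Each piece must sit fully home and level in the one below. Keep the sieves upright, and leave the red plastic sieve and the other things on the worktop where they are.

Things in the scene. Friction and masses are not known exactly. Their poses are not given: they have to be found in the camera images.
- catch_pan: Round steel catch pan on a black rubber suction foot (72 mm across) that holds it fast to the worktop; no band, no mesh, closed floor. Origin: centre of the foot's underside, z up. Rim 22 mm above the origin: 62 mm outside, bore 53.6 mm flaring to 58 mm at the mouth, 14 mm deep. Seated heights of the other origins above this one: fine sieve 15, medium 33, coarse 51, lid 69 mm.
- sieve_fine: Finest sieve (wires 2 mm apart): blue band round the rim, bare metal below. Metal ring, 25 mm high, about 90 g; origin at the centre of its underside, z up its axis. 0 to 7 mm: skirt of 50 mm diameter; 7 to 25 mm: body of 62 mm (grip it outside, in the upper 13 mm). Bore 53.6 mm, 58 mm at the mouth, mesh 9 mm up. On another sieve its origin is 18 mm above that one's: skirt in bore, shoulder on rim.
- sieve_medium: The sieve with the medium mesh (wires 4.4 mm apart): green band round the rim, bare metal below. Same frame, sizes, origin and mass as the blue-banded sieve.
- sieve_coarse: The sieve with the coarsest mesh (wires 8 mm apart): yellow band round the rim, bare metal below. Same frame, sizes, origin and mass as the blue-banded sieve.
- nest_lid: Metal lid, a closed disc of 62 mm diameter with a black knob in the middle; about 70 g. Origin: centre of its underside, z up along its axis. Skirt of 50 mm diameter from 0 to 7 mm, disc from 7 to 11 mm, knob from 11 to 30 mm: 20 mm in diameter from 16 mm up (grip it there, from above).
- sieve_red: Spare sieve with an all-red plastic frame and white nylon mesh, same sizes and origin as the metal ones; it belongs to another set and stays where it is.
- sample_cup: Clear sample cup with a yellow lid, 62 mm diameter, 69 mm high, standing behind the work below the wall cabinet (whose front edge is at x = 0.58 m, 0.57 m above the worktop: keep the wrist and forearm clear of it); origin at the centre of its underside. Leave alone.
- tape: Roll of brown tape lying flat, 92 mm across, 48 mm high, behind the work; origin at the centre of its underside. Leave alone.
- bulb: Red rubber pipette bulb, 95 mm long, 43 mm thick, lying behind the work; origin on its underside. Leave alone.

How it is judged (in metres and radians):
On the way, in this order (a step that is already met when the one before it is completed fails the run):
1. the blue-banded fine sieve is seated in the catch pan (horizontal distance between sieve_fine and catch_pan below 0.005 m and z of sieve_fine in the frame of catch_pan between 0.012 and 0.018 m and angle between sieve_fine's own z axis and vertical below 0.08 rad), for 0.2 s.
2. the green-banded medium sieve is seated on the fine one (all of step 1 and horizontal distance between sieve_medium and sieve_fine below 0.005 m and z of sieve_medium in the frame of catch_pan between 0.03 and 0.036 m and angle between sieve_medium's own z axis and vertical below 0.08 rad), for 0.2 s.
3. the yellow-banded coarse sieve is seated on the medium one (all of step 2 and horizontal distance between sieve_coarse and sieve_medium below 0.005 m and z of sieve_coarse in the frame of catch_pan between 0.048 and 0.054 m and angle between sieve_coarse's own z axis and vertical below 0.08 rad), for 0.2 s.
At the end, for the whole second after the job is handed in: Fine, medium and coarse sieve and the lid stand seated on the pan in this order from below: each within 5 mm of the axis of the one below, at its seated height within 3 mm, level within 0.08 rad, at rest (all of step 3 and horizontal distance between nest_lid and sieve_coarse below 0.005 m and z of nest_lid in the frame of catch_pan between 0.066 and 0.072 m and angle between nest_lid's own z axis and vertical below 0.08 rad and linear speed of each of sieve_fine, sieve_medium, sieve_coarse, nest_lid below 0.01 m/s); the robot touches nothing.
It fails at once if the red spare sieve is shifted by more than 20 mm (distance of sieve_red from where it was at the start of the episode above 0.02 m).
It fails at once if the sample cup, the tape roll or the bulb is shifted by more than 25 mm (distance of any of sample_cup, tape, bulb from where it was at the start of the episode above 0.025 m).
It fails at once if a metal sieve or the lid is tipped by more than 0.6 rad (angle between any of sieve_fine, sieve_medium, sieve_coarse, nest_lid's own z axis and vertical above 0.6 rad).
It also fails if it takes over 112 s, if anything falls off the work surface, if the arm or the gripper's body presses on something with over 40 N, if the wrist force passes 120 N, or if a joint passes its speed limit or range.

## Robot

A 6-joint arm with a two-finger parallel gripper is mounted at the origin on a cart in front of the work surface, level with it; the furniture and walls round the work are solid. World frame = base frame: x ahead of the robot, y to its left, z up, the work surface at z = 0. Lengths are in m, angles in degrees, forces in N, time in s.
With the tool pointing down it reaches from about 0.25 to 0.725 m from the base axis. Payload 9.7 kg.
Tool frame: the origin (TCP) lies midway between the tips of the shut fingers; the grasp point (between the pads) lies 19 mm behind it; x points along the fingers, y is the direction in which the jaws open and shut, and the axes are right-handed (so a half turn about x gives the same grasp; the last joint's range is limited). The gripper opens to 85 mm and grips with 20 to 120 N. Pads are 22 mm wide; open, the fingers measure 114 mm over their backs; the gripper's body (76 mm by 85 mm) begins 54 mm behind the grasp point. The pads swing forward as they close: fully open they stand 13 mm farther back than shut.
Start: joints at [-75.63, 4.979, 10.078, 95.1, 0, 90], TCP at [0.136, -0.533, 0.231] pointing down, gripper open.
Joint ranges: [-179.16, 179.16], [-48.56, 103.87], [-65.8, 70.77], [-126.05, 130.52], [-82.76, 87.17], [-180, 180]. Speed limits (degrees/s): [127.2, 127.2, 147.25, 180, 180, 180].

## Interface

Orientations are given as [roll, pitch, yaw] about the fixed x, y, z axes, in that order (R = Rz(yaw) Ry(pitch) Rx(roll)).
In Python, from workcell import bot, cams gives the robot as it stands.
- The arm moves only by the tool apply_moves, never from a script. Its argument "commands" is a list of rows, each a list of 5 numbers: the shift along the tool's x, y, z in m, then the turn about the tool's x in rad, then the opening, from -1 (shut) to 1 (fully open). In form: [[tx, ty, tz, roll, hand], ...]. A call has 1 to 12 rows; each row is the pose to reach, as a shift and turn from the pose measured when the call began, along the tool's axes at that moment; what a row does not reach only later rows make up. A row lasts 1/10 s, in which the tool goes at most 50 mm and 8.59 degrees, less where a joint would pass 70% of its speed; a pose out of reach is approached as far as the arm can. A call with a gripper value outside its range is refused whole. The fingers move at their own pace and stop on an object; "newtons" is the grip in N (left out, the last holds). Time passes only in rows, so rows that repeat a pose let the fingers close. It gives the time, the measured TCP pose, the force and the opening at its end, in the units of the state.
- bot.get_obs(): the state, without advancing time (a new reading comes with each control period).
- cams.camera(name): name is "scene" or "top" or "wrist"; returns a dict with "frame" (480x640x3 uint8, blue, green, red), "depth" (480x640 float32, m along the optical axis (not along the pixel's ray), 0 where there is no reading), "camera_matrix" (3x3 intrinsics, pixels), "R" (3x3) and "t" (3): a world point X has camera coordinates R X + t; the wrist camera has in their place "mount" (4x4, takes a point from camera to tool coordinates, whose origin is the TCP and whose axes are the tool frame's). Camera axes: x right, y down, z forward; pixel columns grow to the right and rows downward; lengths in m; the calibration is good to about 2 mm. A picture is of the moment at which its call begins: read the wrist's pose just before it.
- bot.job_done(): hands the job in, once; it reports no verdict.
Trained networks look in the newest picture that a camera, given by its name, has taken for a name from the list of things; names that differ only in an ending like _2 or _b are one class to them, and where a whole thing is asked for, a point or a joint stands for the part that bears it (a point fixed in the world has none). Each returns a list of dicts, best first, with "confidence" (0 to 1); they miss things now and then, are a little off and sometimes report something else, mostly with a low value. They report only what shows in the picture. A call takes as long as a camera call.
- cams.spot_in(name, camera): "rect" ([left, top, right, bottom] in pixels, round what is visible of it).
The state is a dict: "time": time; "q": joint angles; "qd": joint speeds; "joint_efforts": joint torques, N m; "ee_pos": TCP position; "tcp_rot": TCP orientation; "wrist_force": force on the tool from outside, world axes, zero at the start; "torque": the same for the moment, N m; "opening": finger opening in m.
Only numpy, scipy, OpenCV 4.12 (cv2) and the standard library are available. Lean on these libraries where they do the work, as an engineer would, in place of code of your own. Each camera call takes 0.05 s, during which the arm holds its last target. There are 200 camera calls.

## Working session

There is one attempt and no reset: what is moved stays moved. The work goes in short steps, Python scripts to look and compute and a tool call to move; the robot and the scene stay as the last step left them, time stands still between calls to the robot, and variables do not carry over. Pictures are saved under pics/ and viewed, about 12 in all and at most 16, crops included, and the job is handed in when it is done.

Besides the shell and the picture viewer there is one more tool, called after "Request:" as name(argument=value, ...) on one line, values as JSON. apply_moves: Moves the arm, as the interface text tells. Its arguments: {"type":"object","properties":{"commands":{"type":"array"},"newtons":{"type":"number"}},"required":["commands"]}

```bash
mkdir -p pics; ls; python3 - <<'E'
from workcell import bot,cams
import cv2,numpy as np
o=bot.get_obs(); print({k:np.round(v,3).tolist() if not isinstance(v,dict) else v for k,v in o.items()})
for c in ["scene","top"]:
    d=cams.camera(c); np.savez(f"pics/{c}0.npz",**d); cv2.imwrite(f"pics/{c}0.png",d["frame"])
    print(c,d["camera_matrix"].round(1).tolist(),d["R"].round(3).tolist(),d["t"].round(3).tolist())
    for n in ["catch_pan","sieve_fine","sieve_medium","sieve_coarse","nest_lid","sieve_red","sample_cup","tape","bulb"]:
        print(n,[(np.round(r["rect"]).astype(int).tolist(),round(r["confidence"],2)) for r in cams.spot_in(n,c)][:3])
d=cams.camera("wrist"); print(d["mount"].round(4).tolist(),d["camera_matrix"].round(1).tolist())
cv2.imwrite("pics/wrist0.png",d["frame"])
E
```

```text
pics
{'time': 0.0, 'q': [-75.631, 5.011, 10.036, 95.1, 0.001, 90.001], 'qd': [0.103, 0.074, 0.087, -0.101, -0.065, -0.022], 'joint_efforts': [0.001, -52.039, 46.481, 0.016, -0.0, 0.0], 'ee_pos': [0.136, -0.533, 0.231], 'tcp_rot': [-90.638, 89.925, 103.73], 'wrist_force': [-0.234, 0.466, -0.447], 'torque': [-0.045, -0.022, 0.025], 'opening': 0.086}
scene [[553.7, 0.0, 317.8], [0.0, 553.7, 236.6], [0.0, 0.0, 1.0]] [[-0.725, -0.688, 0.02], [-0.362, 0.356, -0.861], [0.586, -0.632, -0.508]] [0.474, 0.214, 0.886]
catch_pan [([328, 261, 370, 291], 0.96), ([194, 235, 242, 277], 0.49)]
sieve_fine [([211, 319, 251, 354], 0.57)]
sieve_medium [([265, 282, 294, 308], 0.82), ([429, 197, 453, 216], 0.43)]
sieve_coarse [([368, 234, 400, 256], 0.89)]
nest_lid [([388, 213, 420, 234], 0.55)]
sieve_red [([428, 198, 455, 214], 0.64)]
sample_cup [([255, 205, 287, 247], 0.88)]
tape [([194, 236, 243, 278], 0.88)]
bulb [([315, 205, 334, 232], 0.57)]
top [[444.7, 0.0, 321.7], [0.0, 444.7, 245.2], [0.0, 0.0, 1.0]] [[-0.006, -1.0, -0.005], [-0.983, 0.006, -0.184], [0.184, 0.003, -0.983]] [0.074, 0.578, 0.939]
catch_pan [([288, 280, 324, 313], 0.63)]
sieve_fine [([165, 279, 198, 308], 0.96)]
sieve_medium [([229, 264, 257, 293], 0.58)]
sieve_coarse [([350, 279, 376, 304], 0.86)]
nest_lid [([398, 265, 425, 294], 0.94), ([458, 265, 485, 294], 0.63)]
sieve_red [([458, 264, 487, 294], 0.58)]
sample_cup [([286, 188, 313, 219], 0.94)]
tape [([219, 184, 262, 227], 0.77)]
bulb [([337, 204, 366, 232], 0.56)]
[[0.0001, -0.279, 0.9603, -0.1429], [1.0, 0.0001, -0.0001, 0.0006], [-0.0001, 0.9603, 0.279, -0.071], [0.0, 0.0, 0.0, 1.0]] [[389.5, 0.0, 325.3], [0.0, 389.5, 244.4], [0.0, 0.0, 1.0]]
```

```bash
cat > h.py <<'E'
import numpy as np,cv2
from scipy.spatial.transform import Rotation as Ro
def toolR(o): return Ro.from_euler('xyz',o["tcp_rot"],degrees=True).as_matrix()
def ray(d,uv,o=None):
    K=d["camera_matrix"]; v=np.linalg.inv(K)@[uv[0],uv[1],1.]
    if "mount" in d:
        T=d["mount"]; R=toolR(o); return R@T[:3,3]+o["ee_pos"], R@T[:3,:3]@v
    return -d["R"].T@d["t"], d["R"].T@v
def atz(c,v,z): return c+v*(z-c[2])/v[2]
def tri(rs):
    A=0;b=0
    for c,v in rs:
        v=v/np.linalg.norm(v);P=np.eye(3)-np.outer(v,v);A=A+P;b=b+P@c
    return np.linalg.solve(A,b)
def cloud(d,o=None):
    """world points per pixel from depth"""
    K=d["camera_matrix"]; z=d["depth"]; u,v=np.meshgrid(np.arange(640),np.arange(480))
    p=np.stack([(u-K[0,2])/K[0,0]*z,(v-K[1,2])/K[1,1]*z,z],-1)
    if "mount" in d:
        T=d["mount"]; R=toolR(o); w=(p@T[:3,:3].T+T[:3,3])@R.T+o["ee_pos"]
    else: w=(p-d["t"])@d["R"]
    w[z==0]=np.nan; return w
def circ(p):
    """least-squares circle, robust"""
    from scipy.optimize import least_squares
    f=lambda q:np.hypot(*(p-q[:2]).T)-q[2]
    return least_squares(f,[*np.median(p,0),.03],loss="soft_l1",f_scale=.001).x
E
python3 - <<'E'
from h import *
R={"catch_pan":([328,261,370,291],[288,280,324,313]),"fine":([211,319,251,354],[165,279,198,308]),"medium":([265,282,294,308],[229,264,257,293]),"coarse":([368,234,400,256],[350,279,376,304]),"lid":([388,213,420,234],[398,265,425,294]),"red":([428,198,455,214],[458,264,487,294])}
S=dict(np.load("pics/scene0.npz"));T=dict(np.load("pics/top0.npz"))
W=cloud(T);W2=cloud(S)
for k,(a,b) in R.items():
    c=lambda r:((r[0]+r[2])/2,(r[1]+r[3])/2)
    q=tri([ray(S,c(a)),ray(T,c(b))])
    w=W[b[1]:b[3],b[0]:b[2]].reshape(-1,3);w=w[np.isfinite(w[:,2])]
    zt=np.percentile(w[:,2],95); m=w[w[:,2]>zt-.006]
    w2=W2[a[1]:a[3],a[0]:a[2]].reshape(-1,3);w2=w2[np.isfinite(w2[:,2])]
    print(k,q.round(3),"top",zt.round(4),m.mean(0).round(4),circ(m[:,:2]).round(4),"minz",np.percentile(w[:,2],5).round(4),"scene top",np.percentile(w2[:,2],[5,95]).round(4))
im=np.zeros((600,800,3),np.uint8)
t=cv2.imread("pics/top0.png")[170:330,140:510]; s=cv2.imread("pics/scene0.png")[180:370,180:480]
cv2.imwrite("pics/a.png",np.vstack([cv2.resize(t,(640,277),interpolation=2),cv2.resize(s,(640,320)[:2],interpolation=2)]))
E
```

```text
catch_pan [0.468 0.107 0.006] top 0.0233 [0.4707 0.1109 0.0226] [0.4703 0.1102 0.0289] minz -0.0002 scene top [-0.0011  0.0213]
fine [0.477 0.391 0.019] top 0.0271 [0.4798 0.394  0.0256] [0.4799 0.3918 0.0292] minz -0.0004 scene top [-0.0008  0.0248]
medium [0.51  0.253 0.013] top 0.0269 [0.5127 0.2539 0.0254] [0.5124 0.2543 0.0288] minz -0.0005 scene top [0.0001 0.0245]
coarse [ 0.479 -0.021  0.017] top 0.0264 [ 0.4754 -0.0239  0.0254] [ 0.4838 -0.0182  0.0289] minz -0.0009 scene top [-0.001   0.0248]
lid [ 0.507 -0.133  0.015] top 0.0309 [ 0.5083 -0.1329  0.0308] [ 0.5083 -0.133   0.0073] minz -0.0003 scene top [-0.0012  0.0275]
red [ 0.504 -0.277  0.009] top 0.0266 [ 0.5025 -0.2711  0.0251] [ 0.5009 -0.2689  0.0292] minz -0.0009 scene top [-0.0005  0.0243]
```

View pics/a.png

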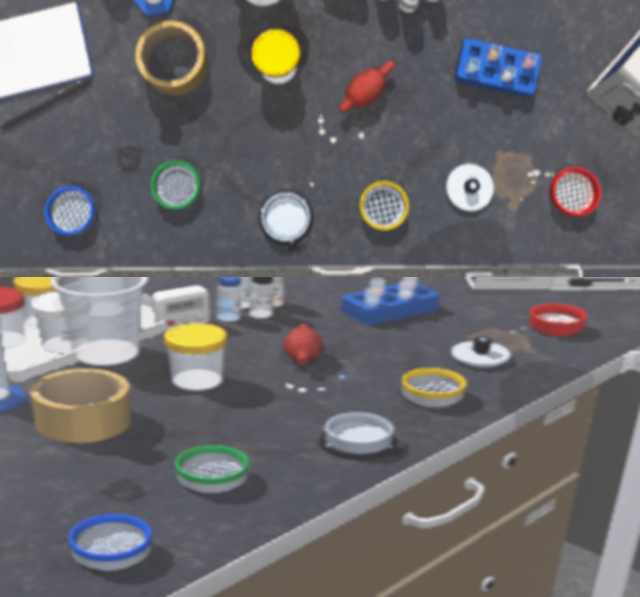

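```bash
cat >> h.py <<'E'
def go(o,xyz,yaw=None):
    """shift in tool axes to bring TCP to xyz; yaw: wanted direction (deg) of tool y (mod 180)"""
    R=toolR(o); s=R.T@(np.array(xyz)-o["ee_pos"]); a=np.degrees(np.arctan2(R[1,1],R[0,1])); r=None
    if yaw is not None: r=(a-yaw+90)%180-90   # tool x down: +roll turns y clockwise seen from above
    print("shift",s.round(4),"tool y dir",a.round(2),"z dir",np.degrees(np.arctan2(R[1,2],R[0,2])).round(2),"roll deg/rad",r,None if r is None else np.round(np.radians(r),4),"q6",np.round(o["q"][5],1),"ee",np.round(o["ee_pos"],4),"t",o["time"])
E
python3 - <<'E'
from h import *
from workcell import bot
o=bot.get_obs(); print(toolR(o).round(4).tolist())
go(o,[.3,-.3,.231],90); go(o,[.508,-.133,.15],90)
E
```

```text
[[-0.0, 0.2482, -0.9687], [0.0, -0.9687, -0.2482], [-1.0, -0.0, -0.0]]
shift [ 0.0003 -0.1849 -0.2162] tool y dir -75.63 z dir -165.63 roll deg/rad 14.370784282308023 0.2508 q6 90.0 ee [ 0.1365 -0.5328  0.2313] t 1.05
shift [ 0.0813 -0.2951 -0.4591] tool y dir -75.63 z dir -165.63 roll deg/rad 14.370784282308023 0.2508 q6 90.0 ee [ 0.1365 -0.5328  0.2313] t 1.05
```

Request:
apply_moves(commands=[[0.081,-0.295,-0.459,-1.32,1],[0.081,-0.295,-0.459,-1.32,1],[0.081,-0.295,-0.459,-1.32,1],[0.081,-0.295,-0.459,-1.32,1],[0.081,-0.295,-0.459,-1.32,1],[0.081,-0.295,-0.459,-1.32,1],[0.081,-0.295,-0.459,-1.32,1],[0.081,-0.295,-0.459,-1.32,1],[0.081,-0.295,-0.459,-1.32,1],[0.081,-0.295,-0.459,-1.32,1],[0.081,-0.295,-0.459,-1.32,1],[0.081,-0.295,-0.459,-1.32,1]])

```text
time: 2.25
ee_pos: [0.5102, -0.1291, 0.1487]
tcp_rot: [-143.1, 89.9, 127.2]
wrist_force: [-1.4, -0.9, -0.2]
opening: 0.0855
```

```bash
cat >> h.py <<'E'
def look(name,tag,fit="rim",z0=None):
    """wrist picture; find thing by network, fit circle to its top band from depth"""
    from workcell import bot,cams
    o=bot.get_obs(); d=cams.camera("wrist"); cv2.imwrite(f"pics/{tag}.png",d["frame"])
    np.savez(f"pics/{tag}.npz",**d,ee=o["ee_pos"],rot=o["tcp_rot"])
    r=cams.spot_in(name,"wrist"); print(name,[(np.round(x["rect"]).tolist(),round(x["confidence"],2)) for x in r[:3]])
    W=cloud(d,o)
    if r:
        a=np.round(r[0]["rect"]).astype(int); a=np.clip(a,0,[640,480,640,480]); w=W[a[1]:a[3],a[0]:a[2]].reshape(-1,3); w=w[np.isfinite(w[:,2])]
        rel=(w-o["ee_pos"])
        zt=np.percentile(w[:,2],97); m=w[np.abs(w[:,2]-zt)<.003]; c=circ(m[:,:2])
        print(" top z",zt.round(4),"n",len(m),"circle",c.round(4),"rel TCP",(c[:2]-o["ee_pos"][:2]).round(4),"z pct",np.percentile(w[:,2],[2,50]).round(4))
    return o,d,W
E
python3 - <<'E'
from h import *
o,d,W=look("nest_lid","w1")
go(o,[.481,-.02,.13],0)
E
```

```text
nest_lid [([282.0, 198.0, 363.0, 278.0], 0.84)]
 top z 0.0305 n 615 circle [ 0.5083 -0.1362  0.007 ] rel TCP [-0.0019 -0.0071] z pct [-0.0006  0.0111]
shift [ 0.0189 -0.0286 -0.1092] tool y dir 0.29 z dir -89.71 roll deg/rad 0.2896677980560156 0.0051 q6 75.5 ee [ 0.5102 -0.1291  0.1487] t 2.25
```

View pics/w1.png

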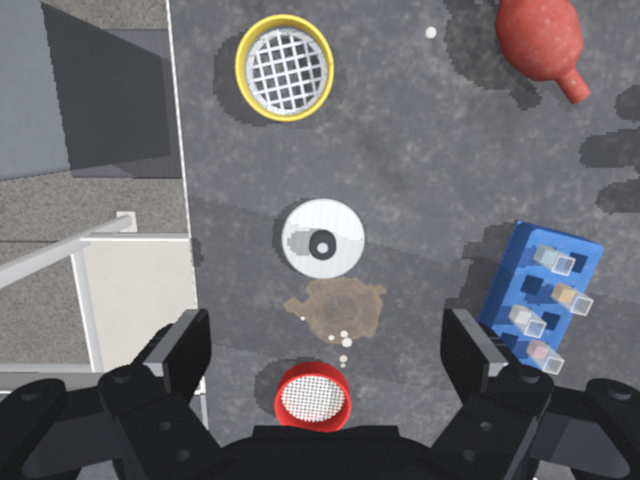

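Request:
apply_moves(commands=[[0.019,-0.039,-0.239,0.005,1],[0.019,-0.039,-0.239,0.005,1],[0.019,-0.039,-0.239,0.005,1],[0.019,-0.039,-0.239,0.005,1],[0.019,-0.039,-0.239,0.005,1],[0.019,-0.039,-0.239,0.005,1],[0.019,-0.039,-0.239,0.005,1],[0.019,-0.039,-0.239,0.005,1]])

```text
time: 3.15
ee_pos: [0.4687, 0.1053, 0.1313]
tcp_rot: [-75.8, 90.0, -166.0]
wrist_force: [1.2, -0.4, 0.2]
opening: 0.0855
```

```bash
python3 - <<'E'
from h import *
o,d,W=look("catch_pan","w2")
go(o,[.480,.392,.13],0)
E
```

```text
catch_pan [([265.0, 179.0, 380.0, 282.0], 0.79)]
 top z 0.0223 n 1502 circle [0.4704 0.1079 0.0291] rel TCP [0.0016 0.0026] z pct [-0.0008  0.0076]
shift [ 0.0013  0.0101 -0.2867] tool y dir -0.24 z dir -90.24 roll deg/rad -0.24001184375562445 -0.0042 q6 102.9 ee [0.4687 0.1053 0.1313] t 3.15
```

Request:
apply_moves(commands=[[0.001,0.01,-0.287,-0.004,1],[0.001,0.01,-0.287,-0.004,1],[0.001,0.01,-0.287,-0.004,1],[0.001,0.01,-0.287,-0.004,1],[0.001,0.01,-0.287,-0.004,1],[0.001,0.01,-0.287,-0.004,1],[0.001,0.01,-0.287,-0.004,1],[0.001,0.01,-0.287,-0.004,1],[0.001,0.01,-0.287,-0.004,1],[0.001,0.01,-0.287,-0.004,1],[0.001,0.01,-0.287,-0.004,1]])

```text
time: 4.35
ee_pos: [0.4807, 0.3911, 0.1306]
tcp_rot: [-132.6, 90.0, 137.3]
wrist_force: [-0.0, -0.4, 0.3]
opening: 0.0853
```

```bash
python3 - <<'E'
from h import *
o,d,W=look("sieve_fine","w3")
go(o,[.480,.392,.02],0); print(o["q"],o["wrist_force"])
E
```

```text
sieve_fine [([276.0, 193.0, 372.0, 287.0], 0.98)]
 top z 0.0255 n 1485 circle [0.4802 0.3902 0.0292] rel TCP [-0.0004 -0.0009] z pct [-0.0009  0.0097]
shift [ 0.1106 -0.0007 -0.0009] tool y dir -0.14 z dir -90.14 roll deg/rad -0.14161031386144884 -0.0025 q6 129.3 ee [0.4807 0.3911 0.1306] t 4.35
[3.91209291e+01 1.37314410e+01 8.84770862e+00 8.51197253e+01
 2.41890053e-02 1.29262541e+02] [-0.04057292 -0.37534289  0.2669869 ]
```

Request:
apply_moves(commands=[[0.05,-0.0005,0.001,-0.002,1],[0.09,-0.0005,0.001,-0.002,1],[0.115,-0.0005,0.001,-0.002,1],[0.1275,-0.0005,0.001,-0.002,1],[0.1275,-0.0005,0.001,-0.002,1],[0.1275,-0.0005,0.001,-0.002,1],[0.1275,-0.0005,0.001,-0.002,0.3],[0.1275,-0.0005,0.001,-0.002,0.2],[0.1275,-0.0005,0.001,-0.002,0.0],[0.1275,-0.0005,0.001,-0.002,-0.2],[0.1275,-0.0005,0.001,-0.002,-0.4],[0.1275,-0.0005,0.001,-0.002,-0.6]], newtons=35)

```text
time: 5.65
ee_pos: [0.4809, 0.3912, 0.0051]
tcp_rot: [137.2, 89.8, 47.3]
wrist_force: [0.2, -1.5, 5.1]
opening: 0.0604
```

Request:
apply_moves(commands=[[-0.02,0,0,0,-0.6],[-0.05,0,0,0,-0.6],[-0.08,0,0,0,-0.6],[-0.08,0,0,0,-0.6],[-0.08,0,0,0,-0.6]])

```text
time: 6.15
ee_pos: [0.4812, 0.3915, 0.0864]
tcp_rot: [133.5, 89.7, 43.5]
wrist_force: [-0.0, -0.6, -1.0]
opening: 0.0607
```

```bash
python3 - <<'E'
from h import *
o,d,W=look("sieve_fine","w4"); print(o["wrist_force"],o["opening"])
go(o,[.4704,.1079,.085],0)
E
```

```text
sieve_fine [([240.0, 244.0, 410.0, 417.0], 0.7)]
 top z 0.1067 n 5144 circle [0.4814 0.3907 0.0292] rel TCP [ 0.0002 -0.0008] z pct [-0.0007  0.0913]
[-0.01865049 -0.61044467 -1.02030151] 0.060698358019495594
shift [ 0.0003 -0.0108  0.2836] tool y dir 0.01 z dir -89.99 roll deg/rad 0.006741619939248267 0.0001 q6 129.1 ee [0.4812 0.3915 0.0864] t 6.15
```

View pics/w4.png

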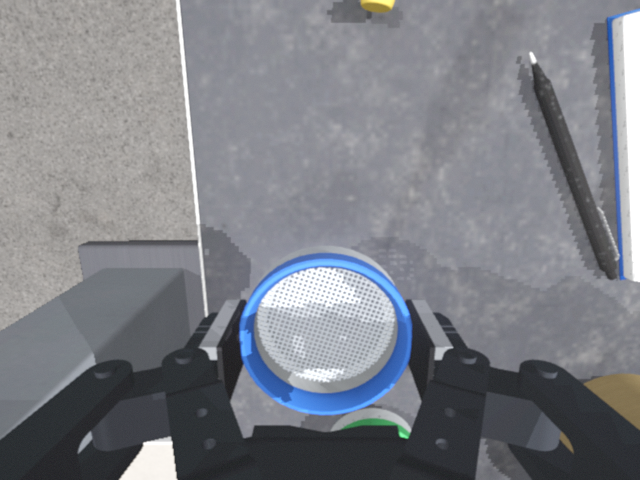

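Request:
apply_moves(commands=[[0,-0.011,0.283,0,-0.6],[0,-0.011,0.283,0,-0.6],[0,-0.011,0.283,0,-0.6],[0,-0.011,0.283,0,-0.6],[0,-0.011,0.283,0,-0.6],[0,-0.011,0.283,0,-0.6],[0,-0.011,0.283,0,-0.6],[0,-0.011,0.283,0,-0.6],[0,-0.011,0.283,0,-0.6],[0,-0.011,0.283,0,-0.6]])

```text
time: 7.25
ee_pos: [0.4693, 0.1087, 0.0835]
tcp_rot: [159.9, 89.9, 70.0]
wrist_force: [-0.2, -0.5, -0.6]
opening: 0.0604
```

```bash
cat >> h.py <<'E'
def rim(o,d,W,bgr_test,zlo,zhi):
    """circle+plane of band-coloured pixels"""
    hsv=cv2.cvtColor(d["frame"],cv2.COLOR_BGR2HSV); h,s,v=[hsv[...,i].astype(int) for i in range(3)]
    lo,hi=bgr_test; m=(h>=lo)&(h<=hi)&(s>120)&(v>60)&(W[...,2]>zlo)&(W[...,2]<zhi)
    p=W[m]; A=np.c_[p[:,:2]-p[:,:2].mean(0),np.ones(len(p))]
    k=np.ones(len(p),bool)
    for _ in range(4):
        c=np.linalg.lstsq(A[k],p[k,2],rcond=None)[0]; k=np.abs(A@c-p[:,2])<.002
    q=circ(p[k,:2]); print("rim n",k.sum(),"circle",q.round(4),"z",c[2].round(4),"slope x,y",c[:2].round(3),"rel TCP",(q[:2]-o["ee_pos"][:2]).round(4),(c[2]-o["ee_pos"][2]).round(4)); return q,c
BLUE,GREEN,YEL=(100,130),(50,85),(20,35)
E
python3 - <<'E'
from h import *
o,d,W=look("sieve_fine","w5"); print(o["wrist_force"],o["opening"])
q,c=rim(o,d,W,BLUE,.08,.13)
t=np.array([.4704,.1079])-q[:2]+o["ee_pos"][:2]
go(o,[*t,.0197],0)
E
```

```text
sieve_fine [([239.0, 243.0, 410.0, 416.0], 0.84)]
 top z 0.1039 n 5201 circle [0.4695 0.108  0.0292] rel TCP [ 0.0002 -0.0007] z pct [-0.0006  0.0885]
[-0.1937838  -0.53163427 -0.63719495] 0.060376730506202854
rim n 5299 circle [0.4695 0.1083 0.029 ] z 0.1024 slope x,y [-0.002  0.027] rel TCP [ 0.0003 -0.0005] 0.019
shift [0.0638 0.0008 0.0005] tool y dir 0.09 z dir -89.91 roll deg/rad 0.08980194089103577 0.0016 q6 102.9 ee [0.4693 0.1087 0.0835] t 7.25
```

Request:
apply_moves(commands=[[0.02,0.001,0.0005,0,-0.6],[0.04,0.001,0.0005,0,-0.6],[0.05,0.001,0.0005,0,-0.6],[0.055,0.001,0.0005,0,-0.6],[0.058,0.001,0.0005,0,-0.6],[0.061,0.001,0.0005,0,-0.6],[0.063,0.001,0.0005,0,-0.6],[0.063,0.001,0.0005,0,-0.6]])

```text
time: 8.15
ee_pos: [0.4705, 0.1083, 0.0208]
tcp_rot: [145.5, 89.9, 55.5]
wrist_force: [0.1, -0.0, -1.0]
opening: 0.0604
```

Request:
apply_moves(commands=[[0.001,0,0,0,-0.6],[0.002,0,0,0,-0.6],[0.002,0,0,0,-0.6]])

```text
time: 8.45
ee_pos: [0.4708, 0.1083, 0.0198]
tcp_rot: [130.6, 89.8, 40.7]
wrist_force: [-2.1, -0.3, 7.1]
opening: 0.0608
```

Request:
apply_moves(commands=[[0.0,0,0,0,0.6],[0.0,0,0,0,1],[0,0,0,0,1],[0,0,0,0,1],[-0.03,0,0,0,1],[-0.07,0,0,0,1],[-0.11,0,0,0,1],[-0.11,0,0,0,1],[-0.11,0,0,0,1]])

```text
time: 9.35
ee_pos: [0.4711, 0.1083, 0.1304]
tcp_rot: [119.8, 89.8, 29.9]
wrist_force: [0.0, -0.3, -0.0]
opening: 0.0853
```

```bash
python3 - <<'E'
from h import *
o,d,W=look("sieve_fine","w6"); print(o["wrist_force"],o["opening"])
rim(o,d,W,BLUE,.025,.06)
go(o,[.5124,.2535,.13],0)
E
```

```text
sieve_fine [([277.0, 196.0, 376.0, 297.0], 0.79), ([261.0, 185.0, 377.0, 260.0], 0.48)]
 top z 0.0403 n 1638 circle [0.4711 0.1073 0.0291] rel TCP [ 0.     -0.0009] z pct [-0.0005  0.0245]
[ 0.01611413 -0.31503815 -0.04993974] 0.08532938229388133
rim n 1628 circle [0.4711 0.1074 0.0292] z 0.0393 slope x,y [0.001 0.014] rel TCP [ 0.     -0.0008] -0.0912
shift [ 0.0009  0.0415 -0.1452] tool y dir 0.09 z dir -89.91 roll deg/rad 0.08652815453082496 0.0015 q6 102.8 ee [0.4711 0.1083 0.1304] t 9.35
```

Request:
apply_moves(commands=[[0.001,0.0415,-0.145,0,1],[0.001,0.0415,-0.145,0,1],[0.001,0.0415,-0.145,0,1],[0.001,0.0415,-0.145,0,1],[0.001,0.0415,-0.145,0,1],[0.001,0.0415,-0.145,0,1],[0.001,0.0415,-0.145,0,1]])

```text
time: 10.15
ee_pos: [0.5111, 0.252, 0.1277]
tcp_rot: [175.3, 89.9, 85.4]
wrist_force: [0.2, -1.2, -0.0]
opening: 0.0852
```

```bash
python3 - <<'E'
from h import *
o,d,W=look("sieve_medium","w7")
q,c=rim(o,d,W,GREEN,.015,.04)
go(o,[*q[:2],.003],0)
E
```

```text
sieve_medium [([278.0, 192.0, 377.0, 286.0], 0.89)]
 top z 0.0255 n 1530 circle [0.5129 0.2528 0.0291] rel TCP [0.0018 0.0008] z pct [-0.0008  0.0093]
rim n 14 circle [0.5114 0.2535 0.0293] z 0.0242 slope x,y [-0.008  0.003] rel TCP [0.0003 0.0015] -0.1034
shift [ 0.1247  0.0003 -0.0014] tool y dir 0.02 z dir -89.98 roll deg/rad 0.015810015502950137 0.0003 q6 116.2 ee [0.5111 0.252  0.1277] t 10.15
```

Request:
apply_moves(commands=[[0.05,0.002,-0.001,0,1],[0.09,0.002,-0.001,0,1],[0.112,0.002,-0.001,0,1],[0.1245,0.002,-0.001,0,1],[0.1245,0.002,-0.001,0,1],[0.1245,0.002,-0.001,0,1],[0.1245,0.002,-0.001,0,0.3],[0.1245,0.002,-0.001,0,0.2],[0.1245,0.002,-0.001,0,0.0],[0.1245,0.002,-0.001,0,-0.2],[0.1245,0.002,-0.001,0,-0.4],[0.1245,0.002,-0.001,0,-0.6]])

```text
time: 11.45
ee_pos: [0.5143, 0.2537, 0.0054]
tcp_rot: [128.8, 89.8, 38.8]
wrist_force: [-1.5, -0.9, 5.9]
opening: 0.0604
```

Request:
apply_moves(commands=[[-0.03,0,0,0,-0.6],[-0.07,0,0,0,-0.6],[-0.1,0,0,0,-0.6],[-0.1,0,0,0,-0.6],[-0.1,0,0,0,-0.6]])

```text
time: 11.95
ee_pos: [0.5145, 0.2538, 0.1066]
tcp_rot: [124.4, 89.6, 34.5]
wrist_force: [-0.7, 0.6, -1.4]
opening: 0.0608
```

```bash
python3 - <<'E'
from h import *
import h
o,d,W=look("sieve_medium","w8"); print(o["wrist_force"],o["opening"])
hsv=cv2.cvtColor(d["frame"],cv2.COLOR_BGR2HSV); m=(np.abs(W[...,2]-.125)<.008)&(hsv[...,1]>100); print(np.percentile(hsv[m],[10,50,90],axis=0))
q,c=rim(o,d,W,(60,90),.1,.15)
t=np.array([.4711,.1074])-q[:2]+o["ee_pos"][:2]
go(o,[*t,.10],0)
E
```

```text
sieve_medium [([237.0, 244.0, 415.0, 415.0], 0.96)]
 top z 0.1268 n 5196 circle [0.5147 0.2531 0.0293] rel TCP [ 0.0002 -0.0007] z pct [-0.0007  0.1111]
[-0.74785954  0.61427305 -1.43672014] 0.06080519558482626
[[ 69. 109. 135.]
 [ 69. 130. 175.]
 [ 70. 139. 252.]]
rim n 3515 circle [0.5147 0.2531 0.0286] z 0.1246 slope x,y [-0.001  0.026] rel TCP [ 0.0001 -0.0007] 0.018
shift [ 0.0058 -0.0437  0.1457] tool y dir 0.01 z dir -89.98 roll deg/rad 0.014095031064073282 0.0002 q6 116.2 ee [0.5145 0.2538 0.1066] t 11.95
```

Request:
apply_moves(commands=[[0.02,-0.0437,0.1457,0,-0.6],[0.02,-0.0437,0.1457,0,-0.6],[0.02,-0.0437,0.1457,0,-0.6],[0.02,-0.0437,0.1457,0,-0.6],[0.02,-0.0437,0.1457,0,-0.6],[0.02,-0.0437,0.1457,0,-0.6],[0.02,-0.0437,0.1457,0,-0.6],[0.02,-0.0437,0.1457,0,-0.6]])

```text
time: 12.85
ee_pos: [0.4703, 0.1086, 0.0841]
tcp_rot: [136.5, 89.8, 46.6]
wrist_force: [-0.4, -0.5, -1.3]
opening: 0.0608
```

```bash
python3 - <<'E'
from h import *
o,d,W=look("sieve_medium","w9"); print(o["wrist_force"],o["opening"])
q,c=rim(o,d,W,(60,90),.08,.15)
t=np.array([.4711,.1074])-q[:2]+o["ee_pos"][:2]
go(o,[*t,.0375],0)
E
```

```text
sieve_medium [([237.0, 245.0, 413.0, 413.0], 0.71)]
 top z 0.1043 n 5254 circle [0.4705 0.108  0.0292] rel TCP [ 0.0002 -0.0006] z pct [-0.0005  0.0887]
[-0.3585381  -0.46223321 -1.26351843] 0.060836367267080964
rim n 3675 circle [0.4704 0.108  0.0287] z 0.1023 slope x,y [-0.004  0.026] rel TCP [ 0.0002 -0.0006] 0.0182
shift [0.0466 0.0006 0.0007] tool y dir 0.1 z dir -89.9 roll deg/rad 0.09835217178182631 0.0017 q6 102.8 ee [0.4703 0.1086 0.0841] t 12.85
```

Request:
apply_moves(commands=[[0.02,0.0005,0.0005,0,-0.6],[0.03,0.0005,0.0005,0,-0.6],[0.036,0.0005,0.0005,0,-0.6],[0.04,0.0005,0.0005,0,-0.6],[0.043,0.0005,0.0005,0,-0.6],[0.045,0.0005,0.0005,0,-0.6],[0.046,0.0005,0.0005,0,-0.6],[0.046,0.0005,0.0005,0,-0.6]])

```text
time: 13.75
ee_pos: [0.4708, 0.1079, 0.0382]
tcp_rot: [134.7, 89.8, 44.8]
wrist_force: [0.6, -0.0, -0.7]
opening: 0.0605
```

Request:
apply_moves(commands=[[0.001,0,0,0,-0.6],[0.002,0,0,0,-0.6],[0.002,0,0,0,-0.6]])

```text
time: 14.05
ee_pos: [0.471, 0.108, 0.038]
tcp_rot: [125.7, 89.8, 35.8]
wrist_force: [-5.5, -1.3, 13.2]
opening: 0.0604
```

Request:
apply_moves(commands=[[-0.001,0,0,0,0.6],[-0.001,0,0,0,1],[-0.001,0,0,0,1],[-0.001,0,0,0,1],[-0.03,0,0,0,1],[-0.07,0,0,0,1],[-0.11,0,0,0,1],[-0.11,0,0,0,1],[-0.11,0,0,0,1]])

```text
time: 14.95
ee_pos: [0.4711, 0.1078, 0.1485]
tcp_rot: [120.2, 89.7, 30.2]
wrist_force: [0.1, -1.0, -0.8]
opening: 0.0853
```

```bash
python3 - <<'E'
from h import *
o,d,W=look("sieve_medium","w10"); print(o["wrist_force"],o["opening"])
rim(o,d,W,(60,90),.04,.08)
go(o,[.481,-.019,.13],0)
E
```

```text
sieve_medium [([273.0, 198.0, 377.0, 296.0], 0.74), ([264.0, 180.0, 370.0, 248.0], 0.42)]
 top z 0.0581 n 1667 circle [0.4713 0.1071 0.0292] rel TCP [ 0.0002 -0.0007] z pct [-0.0006  0.0419]
[ 0.06844457 -1.03412363 -0.77499216] 0.0852644195923809
rim n 1387 circle [0.4712 0.1074 0.0291] z 0.0571 slope x,y [0.    0.013] rel TCP [ 0.0001 -0.0005] -0.0914
shift [0.0181 0.0096 0.1269] tool y dir 0.08 z dir -89.92 roll deg/rad 0.07851631556151517 0.0014 q6 102.8 ee [0.4711 0.1078 0.1485] t 14.95
```

View pics/w10.png

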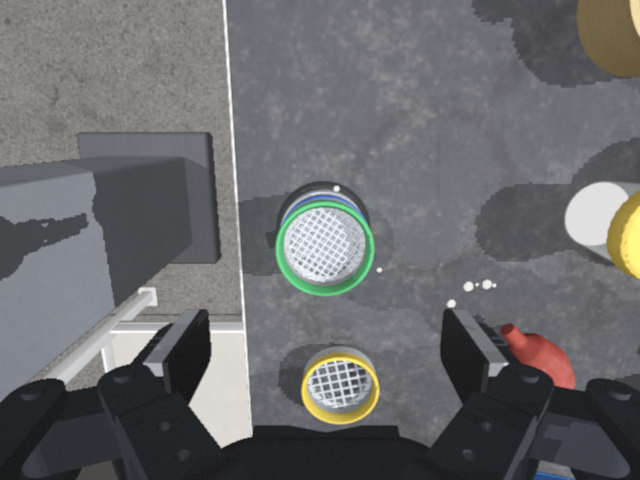

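The green sieve at (325,248) sits level on the blue one, with its rim at 58 mm. The yellow sieve at (340,388) is next.

Request:
apply_moves(commands=[[0.0,0.01,0.127,0,1],[0.0,0.01,0.127,0,1],[0.018,0.01,0.127,0,1],[0.018,0.01,0.127,0,1],[0.018,0.01,0.127,0,1],[0.018,0.01,0.127,0,1],[0.018,0.01,0.127,0,1]])

```text
time: 15.75
ee_pos: [0.4804, -0.0185, 0.1286]
tcp_rot: [140.0, 89.8, 50.2]
wrist_force: [-0.4, 0.5, -0.5]
opening: 0.0855
```

```bash
python3 - <<'E'
from h import *
o,d,W=look("sieve_coarse","w11")
q,c=rim(o,d,W,YEL,.015,.04)
go(o,[*q[:2],.003],0)
E
```

```text
sieve_coarse [([281.0, 194.0, 378.0, 290.0], 0.65)]
 top z 0.0255 n 1513 circle [ 0.4837 -0.0208  0.0292] rel TCP [ 0.0033 -0.0023] z pct [-0.0009  0.0086]
rim n 1467 circle [ 0.4837 -0.0206  0.0292] z 0.0245 slope x,y [-0.001  0.013] rel TCP [ 0.0032 -0.0022] -0.1041
shift [0.1256 0.003  0.0024] tool y dir 0.16 z dir -89.84 roll deg/rad 0.15591176956095865 0.0027 q6 87.6 ee [ 0.4804 -0.0185  0.1286] t 15.75
```

Request:
apply_moves(commands=[[0.05,0.003,0.0024,0.003,1],[0.09,0.003,0.0024,0.003,1],[0.113,0.003,0.0024,0.003,1],[0.1255,0.003,0.0024,0.003,1],[0.1255,0.003,0.0024,0.003,1],[0.1255,0.003,0.0024,0.003,1],[0.1255,0.003,0.0024,0.003,0.3],[0.1255,0.003,0.0024,0.003,0.2],[0.1255,0.003,0.0024,0.003,0.0],[0.1255,0.003,0.0024,0.003,-0.2],[0.1255,0.003,0.0024,0.003,-0.4],[0.1255,0.003,0.0024,0.003,-0.6]])

```text
time: 17.05
ee_pos: [0.4847, -0.0207, 0.005]
tcp_rot: [114.7, 89.7, 24.7]
wrist_force: [-1.7, 0.4, 7.4]
opening: 0.0607
```

Request:
apply_moves(commands=[[-0.03,0,0,0,-0.6],[-0.07,0,0,0,-0.6],[-0.105,0,0,0,-0.6],[-0.105,0,0,0,-0.6],[-0.105,0,0,0,-0.6]])

```text
time: 17.55
ee_pos: [0.4849, -0.021, 0.111]
tcp_rot: [106.3, 89.6, 16.3]
wrist_force: [-0.6, 0.3, -1.7]
opening: 0.0609
```

```bash
python3 - <<'E'
from h import *
o,d,W=look("sieve_coarse","w12"); print(o["wrist_force"],o["opening"])
q,c=rim(o,d,W,YEL,.1,.15)
t=np.array([.4712,.1073])-q[:2]+o["ee_pos"][:2]
go(o,[*t,.10],0)
E
```

```text
sieve_coarse [([239.0, 242.0, 414.0, 413.0], 0.95), ([222.0, 0.0, 365.0, 76.0], 0.69)]
 top z 0.1316 n 5340 circle [ 0.4851 -0.0208  0.0292] rel TCP [0.0002 0.0002] z pct [-0.0007  0.116 ]
[-0.58767264  0.33071074 -1.69062056] 0.06088827916218925
rim n 5277 circle [ 0.485  -0.0205  0.029 ] z 0.13 slope x,y [0.002 0.027] rel TCP [0.0002 0.0004] 0.019
shift [ 0.0112 -0.014  -0.1278] tool y dir -0.02 z dir -90.02 roll deg/rad -0.019590942977544046 -0.0003 q6 87.5 ee [ 0.4849 -0.021   0.111 ] t 17.55
```

Request:
apply_moves(commands=[[0.0,-0.014,-0.128,0,-0.6],[0.0,-0.014,-0.128,0,-0.6],[0.01,-0.014,-0.128,0,-0.6],[0.01,-0.014,-0.128,0,-0.6],[0.01,-0.014,-0.128,0,-0.6],[0.01,-0.014,-0.128,0,-0.6],[0.01,-0.014,-0.128,0,-0.6]])

```text
time: 18.35
ee_pos: [0.47, 0.1062, 0.0993]
tcp_rot: [121.4, 89.8, 31.3]
wrist_force: [0.7, 0.1, -1.1]
opening: 0.0605
```

```bash
python3 - <<'E'
from h import *
o,d,W=look("sieve_coarse","w13"); print(o["wrist_force"],o["opening"])
q,c=rim(o,d,W,YEL,.09,.15)
t=np.array([.4712,.1073])-q[:2]+o["ee_pos"][:2]
go(o,[*t,.0555],0)
E
```

```text
sieve_coarse [([238.0, 240.0, 412.0, 412.0], 0.69)]
 top z 0.1198 n 5266 circle [0.4702 0.1064 0.0292] rel TCP [0.0002 0.0002] z pct [-0.0006  0.1042]
[ 0.6843683   0.07336331 -1.05014519] 0.060467483595560596
rim n 4510 circle [0.4702 0.1066 0.029 ] z 0.118 slope x,y [-0.004  0.012] rel TCP [0.0002 0.0004] 0.0188
shift [ 0.0438  0.0009 -0.0007] tool y dir -0.1 z dir -90.1 roll deg/rad -0.09886927033299742 -0.0017 q6 102.8 ee [0.47   0.1062 0.0993] t 18.35
```

Request:
apply_moves(commands=[[0.02,0.001,-0.0007,0,-0.6],[0.028,0.001,-0.0007,0,-0.6],[0.034,0.001,-0.0007,0,-0.6],[0.038,0.001,-0.0007,0,-0.6],[0.041,0.001,-0.0007,0,-0.6],[0.043,0.001,-0.0007,0,-0.6],[0.0435,0.001,-0.0007,0,-0.6],[0.0435,0.001,-0.0007,0,-0.6]])

```text
time: 19.25
ee_pos: [0.4713, 0.1072, 0.0561]
tcp_rot: [120.7, 89.8, 30.6]
wrist_force: [-0.2, -0.2, -2.4]
opening: 0.0603
```

Request:
apply_moves(commands=[[0.001,0,0,0,-0.6],[0.0015,0,0,0,-0.6],[0.0015,0,0,0,-0.6]])

```text
time: 19.55
ee_pos: [0.4715, 0.1073, 0.0554]
tcp_rot: [117.7, 89.7, 27.6]
wrist_force: [-1.7, -0.6, 5.3]
opening: 0.0604
```

Request:
apply_moves(commands=[[0,0,0,0,0.6],[0,0,0,0,1],[0,0,0,0,1],[0,0,0,0,1],[-0.03,0,0,0,1],[-0.07,0,0,0,1],[-0.11,0,0,0,1],[-0.11,0,0,0,1],[-0.11,0,0,0,1]])

```text
time: 20.45
ee_pos: [0.4715, 0.1071, 0.1661]
tcp_rot: [114.1, 89.6, 24.0]
wrist_force: [-0.0, -1.5, -1.0]
opening: 0.0855
```

```bash
python3 - <<'E'
from h import *
o,d,W=look("sieve_coarse","w14"); print(o["wrist_force"],o["opening"])
rim(o,d,W,YEL,.06,.1)
go(o,[.5083,-.136,.13],0)
E
```

```text
sieve_coarse [([277.0, 196.0, 372.0, 292.0], 0.75), ([563.0, 0.0, 638.0, 78.0], 0.23)]
 top z 0.0759 n 1524 circle [0.4718 0.1072 0.029 ] rel TCP [0.0002 0.0001] z pct [-0.0003  0.0599]
[-0.01311429 -1.47788092 -0.95837646] 0.08553915340812206
rim n 2922 circle [0.5655 0.1162 0.0979] z 0.0716 slope x,y [-0.033 -0.001] rel TCP [0.094  0.0092] -0.0945
shift [0.0357 0.0369 0.2431] tool y dir -0.09 z dir -90.09 roll deg/rad -0.09083237738771288 -0.0016 q6 102.8 ee [0.4715 0.1071 0.1661] t 20.45
```

Request:
apply_moves(commands=[[0.0,0.037,0.243,0,1],[0.0,0.037,0.243,0,1],[0.02,0.037,0.243,0,1],[0.0357,0.037,0.243,0,1],[0.0357,0.037,0.243,0,1],[0.0357,0.037,0.243,0,1],[0.0357,0.037,0.243,0,1],[0.0357,0.037,0.243,0,1],[0.0357,0.037,0.243,0,1],[0.0357,0.037,0.243,0,1]])

```text
time: 21.55
ee_pos: [0.5075, -0.135, 0.1286]
tcp_rot: [118.4, 89.8, 28.4]
wrist_force: [0.5, -0.5, -0.3]
opening: 0.0855
```

```bash
cat >> h.py <<'E'
def lid(o,d,W,z):
    """disc (11 mm) and knob top (30 mm) circles of lid with origin height about z"""
    r=np.hypot(W[...,0]-o["ee_pos"][0],W[...,1]-o["ee_pos"][1])<.06
    for n,a,b in (("disc",z+.0085,z+.0135),("knob",z+.028,z+.033)):
        m=(r&(W[...,2]>a)&(W[...,2]<b)).astype(np.uint8)
        k,l,st,ce=cv2.connectedComponentsWithStats(m); i=1+np.argmax(st[1:,4]); p=W[l==i]
        c,rr=cv2.minEnclosingCircle(p[:,:2].astype(np.float32)-np.float32(o["ee_pos"][:2]))
        A=np.c_[p[:,:2]-p[:,:2].mean(0),np.ones(len(p))]; f=np.linalg.lstsq(A,p[:,2],rcond=None)[0]
        print(n,len(p),"rel TCP",np.round(c,4),"abs",(np.array(c)+o["ee_pos"][:2]).round(4),"r",round(rr,4),"mean rel",(p.mean(0)-o["ee_pos"]).round(4),"z",f[2].round(4),"slope",f[:2].round(3))
E
python3 - <<'E'
from h import *
o,d,W=look("nest_lid","w15"); lid(o,d,W,0)
go(o,[.5083,-.136,.016],0)
E
```

```text
nest_lid []
disc 5143 rel TCP [ 0.001  -0.0018] abs [ 0.5085 -0.1368] r 0.0313 mean rel [ 0.0007  0.0002 -0.1173] z 0.0112 slope [ 0.001 -0.001]
knob 705 rel TCP [ 0.0006 -0.0016] abs [ 0.5081 -0.1366] r 0.0101 mean rel [ 0.0007 -0.0012 -0.0984] z 0.0302 slope [ 0.016 -0.01 ]
shift [0.1126 0.0004 0.0012] tool y dir 0.01 z dir -89.99 roll deg/rad 0.009718145138918999 0.0002 q6 75.0 ee [ 0.5075 -0.135   0.1286] t 21.55
```

View pics/w14.png

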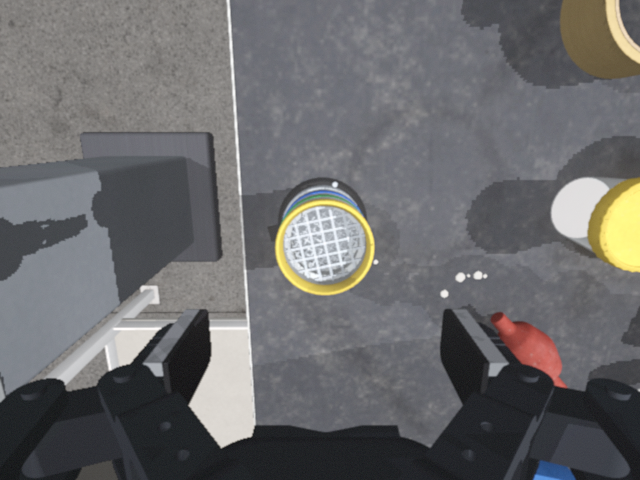

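The yellow sieve at (325,247) sits concentric and level on the nest, with its rim at 76 mm. Next I'll grip the lid by its knob.

Request:
apply_moves(commands=[[0.05,0.0008,0.0017,0,1],[0.09,0.0008,0.0017,0,1],[0.113,0.0008,0.0017,0,1],[0.113,0.0008,0.0017,0,1],[0.113,0.0008,0.0017,0,0.4],[0.113,0.0008,0.0017,0,0],[0.113,0.0008,0.0017,0,-0.3],[0.113,0.0008,0.0017,0,-0.5],[0.113,0.0008,0.0017,0,-0.7],[0.113,0.0008,0.0017,0,-0.8],[0.113,0.0008,0.0017,0,-0.8],[0.113,0.0008,0.0017,0,-0.8]])

```text
time: 22.85
ee_pos: [0.5093, -0.1369, 0.0166]
tcp_rot: [106.8, 89.7, 16.8]
wrist_force: [-0.3, 1.2, 5.3]
opening: 0.0182
```

Request:
apply_moves(commands=[[0,0,0,0,-0.8],[0,0,0,0,-0.9],[0,0,0,0,-0.9],[0,0,0,0,-0.9]])

```text
time: 23.25
ee_pos: [0.5093, -0.137, 0.0166]
tcp_rot: [106.8, 89.7, 16.7]
wrist_force: [-1.0, -0.8, 0.1]
opening: 0.018
```

Request:
apply_moves(commands=[[-0.03,0,0,0,-0.9],[-0.07,0,0,0,-0.9],[-0.11,0,0,0,-0.9],[-0.13,0,0,0,-0.9],[-0.13,0,0,0,-0.9],[-0.13,0,0,0,-0.9]])

```text
time: 23.85
ee_pos: [0.5086, -0.1371, 0.1461]
tcp_rot: [107.8, 89.7, 17.7]
wrist_force: [0.1, -0.1, -1.4]
opening: 0.0185
```

```bash
python3 - <<'E'
from h import *
o,d,W=look("nest_lid","w16"); print(o["wrist_force"],o["opening"]); lid(o,d,W,o["ee_pos"][2]-.0166)
go(o,[.4718,.1072,.145],0)
E
```

```text
nest_lid [([250.0, 234.0, 403.0, 371.0], 0.85)]
 top z 0.1982 n 951 circle [0.5116 5.0016 5.1275] rel TCP [3.0000e-03 5.1387e+00] z pct [-0.0004  0.1412]
[ 0.14159293 -0.09096049 -1.42949412] 0.01847576339080308
disc 7860 rel TCP [0.0002 0.0003] abs [ 0.5088 -0.1368] r 0.0313 mean rel [ 0.0002  0.0148 -0.0055] z 0.1406 slope [ 0.    -0.006]
knob 2300 rel TCP [0.0002 0.0035] abs [ 0.5088 -0.1336] r 0.0172 mean rel [0.0002 0.002  0.0136] z 0.1597 slope [-0.003 -0.008]
shift [ 0.0013 -0.0369 -0.2443] tool y dir -0.02 z dir -90.01 roll deg/rad -0.015386790712796028 -0.0003 q6 74.8 ee [ 0.5086 -0.1371  0.1461] t 23.85
```

View pics/w16.png

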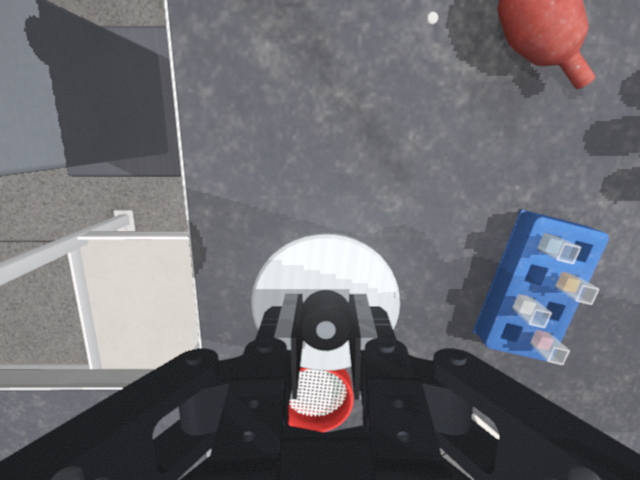

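The lid hangs level from the knob at (325,330) and is centred under the fingers. I'll carry it over the nest.

Request:
apply_moves(commands=[[0.0,-0.037,-0.244,0,-0.9],[0.0,-0.037,-0.244,0,-0.9],[0.0,-0.037,-0.244,0,-0.9],[0.0,-0.037,-0.244,0,-0.9],[0.02,-0.037,-0.244,0,-0.9],[0.03,-0.037,-0.244,0,-0.9],[0.03,-0.037,-0.244,0,-0.9],[0.03,-0.037,-0.244,0,-0.9],[0.03,-0.037,-0.244,0,-0.9],[0.03,-0.037,-0.244,0,-0.9]])

```text
time: 24.95
ee_pos: [0.4716, 0.1061, 0.1159]
tcp_rot: [122.9, 89.8, 32.8]
wrist_force: [-0.2, -0.6, -1.6]
opening: 0.0182
```

```bash
python3 - <<'E'
from h import *
from workcell import bot,cams
o=bot.get_obs(); d=cams.camera("wrist"); W=cloud(d,o); lid(o,d,W,o["ee_pos"][2]-.0166)
go(o,[.4716,.1069,.0855],0)
E
```

```text
disc 7861 rel TCP [0.0004 0.0003] abs [0.472  0.1063] r 0.0313 mean rel [ 0.0002  0.0148 -0.0055] z 0.1104 slope [-0.001 -0.004]
knob 2180 rel TCP [-0.0029  0.0005] abs [0.4687 0.1066] r 0.016 mean rel [-0.0003  0.0016  0.0136] z 0.1295 slope [-0.015 -0.019]
shift [ 0.0304 -0.0001 -0.0008] tool y dir -0.13 z dir -90.13 roll deg/rad -0.13230748342968468 -0.0023 q6 102.8 ee [0.4716 0.1061 0.1159] t 24.95
```

Request:
apply_moves(commands=[[0.01,-0.0002,-0.0008,0,-0.9],[0.017,-0.0002,-0.0008,0,-0.9],[0.022,-0.0002,-0.0008,0,-0.9],[0.026,-0.0002,-0.0008,0,-0.9],[0.029,-0.0002,-0.0008,0,-0.9],[0.03,-0.0002,-0.0008,0,-0.9],[0.03,-0.0002,-0.0008,0,-0.9]])

```text
time: 25.7
ee_pos: [0.4715, 0.1071, 0.0858]
tcp_rot: [122.8, 89.8, 32.7]
wrist_force: [0.3, 0.1, -0.7]
opening: 0.0182
```

Request:
apply_moves(commands=[[0.001,0,0,0,-0.9],[0.0015,0,0,0,-0.9],[0.0015,0,0,0,-0.9]])

```text
time: 26.0
ee_pos: [0.4717, 0.1072, 0.085]
tcp_rot: [120.2, 89.7, 30.1]
wrist_force: [-1.1, -0.2, 4.2]
opening: 0.0185
```

Request:
apply_moves(commands=[[0,0,0,0,-0.5],[0,0,0,0,0],[0,0,0,0,0.5],[0,0,0,0,1],[0,0,0,0,1],[-0.03,0,0,0,1],[-0.07,0,0,0,1],[-0.11,0,0,0,1],[-0.11,0,0,0,1],[-0.11,0,0,0,1],[-0.11,0,0,0,1]])

```text
time: 27.1
ee_pos: [0.4708, 0.1068, 0.1938]
tcp_rot: [128.5, 89.8, 38.3]
wrist_force: [0.2, 1.4, -0.8]
opening: 0.0853
```

```bash
python3 - <<'E'
from h import *
from workcell import bot,cams
o=bot.get_obs(); d=cams.camera("wrist"); W=cloud(d,o); lid(o,d,W,.069); print(o["wrist_force"],o["opening"])
s=cams.camera("scene"); t=cams.camera("top")
w=d["frame"][130:350,210:440]
a=cv2.resize(s["frame"][200:320,290:430],(560,480),interpolation=2)
b=cv2.resize(w,(230,220)); c=cv2.resize(t["frame"][250:330,270:350],(230,230),interpolation=2)
cv2.imwrite("pics/f.png",np.hstack([a,np.vstack([b,c,np.zeros((30,230,3),np.uint8)])]))
S0=dict(np.load("pics/top0.npz"))["frame"]
for n in ["sieve_red","sample_cup","tape","bulb"]: print(n,[np.round(r["rect"]).tolist() for r in cams.spot_in(n,"top")][:1])
E
```

```text
disc 5282 rel TCP [0.0013 0.0007] abs [0.4722 0.1075] r 0.0313 mean rel [ 0.0012  0.0024 -0.1142] z 0.0796 slope [0. 0.]
knob 707 rel TCP [0.0012 0.0008] abs [0.472  0.1076] r 0.0101 mean rel [ 0.0011  0.0011 -0.0952] z 0.0986 slope [-0.002 -0.006]
[ 0.1579345   1.43672058 -0.78407802] 0.08528312586398126
sieve_red [[456.0, 266.0, 486.0, 294.0]]
sample_cup []
tape [[219.0, 184.0, 257.0, 202.0]]
bulb []
```

View pics/f.png

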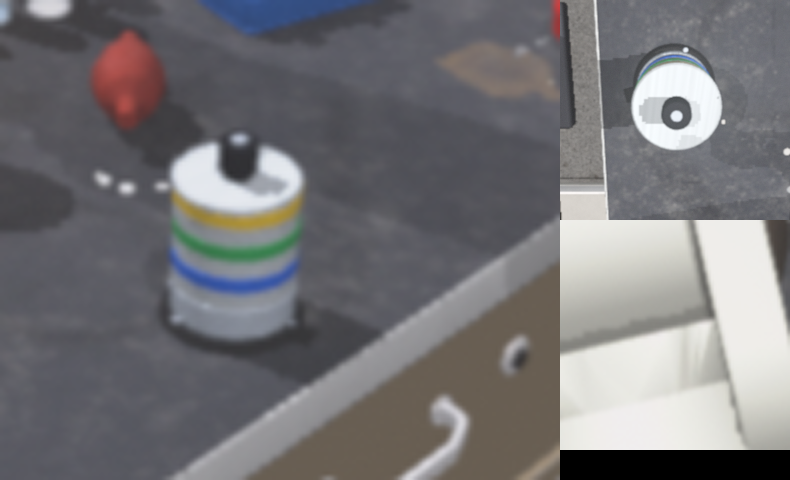

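The nest stands straight at about (235,240) in the crop, blue, green and yellow from below, with the lid flat on top. The gripper is open and clear, so I'm handing in.

```bash
python3 -c "
from workcell import bot
print(bot.job_done())"
```

```text
the job is handed in; nothing more can be done
None
```

The nest is built and handed in at about 27 s: fine (blue), medium (green) and coarse (yellow) sieves stacked on the catch pan, closed with the metal lid.

- **Seating:** the sieve rims measured 40, 58 and 76 mm, matching the seated heights. The lid's disc top read 79.6 mm against 80 mm expected.
- **Alignment:** each piece measured within about 1 mm of the one below, and the lid within about 2 mm of the pan's axis. The lid was level. The sieves' raw slope readings were up to 0.014 rad. The loose yellow sieve on the bench read the same, so I put that down to camera error.
- **Forces:** the highest wrist force read at the end of any move was about 13 N, when pressing the green sieve home. The gripper was open and clear of the nest at hand-in.

**Checks that failed or were incomplete:**
- The arm blocked the final top view. The sample cup and bulb were not detected there, and the tape was only partly visible. The red sieve was detected within 2 pixels of its starting position. The final scene picture shows the bulb but I did not measure it, and the arm never went near any of these things.
- One rim fit for the yellow sieve was spoiled by the sample cup's yellow lid, so I used the second fit from the same picture.
- The detector missed the lid once, and I used the depth fit instead.

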